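# Find and mark the rubbing spot of a bandsaw wheel

### The arm

A 7-joint arm with a two-finger parallel gripper is mounted at the origin on the work surface. World frame = base frame: x ahead of the robot, y to its left, z up, the work surface at z = 0. Lengths are in m, angles in rad, forces in N, time in s.
With the tool pointing down it reaches from about 0.4 to 0.85 m from the base axis. Payload 10.4 kg.
Tool frame: the origin (TCP) lies midway between the tips of the shut fingers; the grasp point (between the pads) lies 19 mm behind it; z points along the fingers, y is the line along which they close (so a half turn about z gives the same grasp; the last joint's range is limited). The gripper opens to 87 mm and grips with 3 to 60 N. Pads are 19 mm wide; open, the fingers measure 117 mm over their backs; the gripper's body (75 mm by 190 mm) begins 51 mm behind the grasp point.
Start: joints at [-1.197, 0.332, -0.065, 1.46, 0.022, 1.35, -0.088], TCP at [0.242, 0.576, 0.223] pointing down, gripper open.
Joint ranges: [-2.6, 2.6], [-0.5, 2.12], [-1.47, 1.34], [0.16, 2.42], [-1.27, 4.41], [0.06, 2.06], [-2.6, 2.6]. Speed limits (rad/s): [2.22, 2.22, 2.79, 2.79, 3.14, 3.14, 3.14].

### API

Orientations are given as a unit quaternion [x, y, z, w].
In Python, from bench import r gives the robot as it stands.
- The arm moves only by the tool arm_command, never from a script. Its arguments are lists of equal length, an entry for each row: "xyz": the shift along the world's x, y, z in m, a list of three; "rot": the turn, a rotation vector about the world's x, y, z in rad, a list of three. In form: {"xyz": [[tx, ty, tz], ...], "rot": [[ax, ay, az], ...]}. A call has 1 to 20 rows; each row is the pose to reach, as a shift and turn from the pose commanded when the call began; what a row does not reach only later rows make up. A row lasts 1/12 s, in which the tool goes at most 41.7 mm and 7.16 degrees, less where a joint would pass 70% of its speed; a pose out of reach is approached as far as the arm can. A call with a gripper value outside its range is refused whole. "grip" is the opening, from 0 (shut) to 1 (fully open), set as the call begins (left out, the last holds). The fingers move at their own pace and stop on an object; "squeeze" is the grip in N (left out, the last holds). Time passes only in rows, so rows that repeat a pose let the fingers close. It gives the time, the measured TCP pose, the force, the opening and the grip force at its end, in the units of the state.
- r.read_state(): the state, without advancing time (a new reading comes with each control period).
- r.camera(name): name is "scene" or "top" or "wrist"; returns the picture (400x640x3 uint8, red, green, blue); there is no depth.
- r.camera_model(name): a dict with "fx", "fy", "cx", "cy" (pixels), "k1" (the pictures are not rectified: a ray, as slopes to the right and down, at radius r is drawn at 1 + k1 r^2 times it, then the intrinsics apply), "T" (4x4, takes a point from camera to world coordinates). Camera axes: x right, y up, looking along -z (the intrinsics and any distortion apply to the point x, -y, -z); pixel columns grow to the right and rows downward; lengths in m; the calibration is good to about 2 mm. A picture is of the moment at which its call begins: read the wrist's pose just before it. camera_model takes no time and is no camera call; for the wrist camera it gives the pose at the moment of the call.
- r.close_job(): hands the job in; it is judged then, once.
Trained networks look in the newest picture that a camera, given by its name, has taken for a name from the list of things; names that differ only in an ending like _2 or _b are one class to them, and where a whole thing is asked for, a point or a joint stands for the part that bears it (a point fixed in the world has none). Each returns a list of dicts, best first, with "conf" (0 to 1); they miss things now and then, are a little off and sometimes report something else, mostly with a low value. They report only what shows in the picture. A call takes as long as a camera call.
- r.look_for(label, camera): "at" ([x, y, z] in m, in the coordinates of the camera as it stood for that picture, good to about 4 mm: the middle of the surface that is visible of it).
- r.spot_point(label, camera): "at" ([x, y, z] in m, in the coordinates of the camera as it stood for that picture, good to about 4 mm: a listed point, or the origin of a listed thing).
The state is a dict: "time": time; "joint_positions": joint angles; "joint_vel": joint speeds; "joint_torque": joint torques, N m; "ee_pos": TCP position; "eef_rot": TCP orientation; "ft_force": force on the tool from outside, world axes, zero at the start; "torque": the same for the moment, N m; "width": finger opening in m; "grip_force": force on a finger pad.
Only numpy, scipy, OpenCV 4.12 (cv2) and the standard library are available. Lean on these libraries where they do the work, as an engineer would, in place of code of your own. Each camera call takes 0.05 s, during which the arm holds its last target. There are 200 camera calls.

### The job

The bandsaw wheel on the truing stand rubs its sprung wooden shoe at one place in its turn. Turn it slowly by its knob until you feel the drag clearly rise, stop there without forcing it any farther, and leave it parked in the rub. Then stand the steel marker plug upright on the wheel's face right beside the middle of the shoe to mark the spot, and leave everything else on the bench alone.

Things in the scene. Friction and masses are not known exactly. Their poses are not given: they have to be found in the camera images.
- stand: plywood base 340 x 200 x 18 mm carrying the wheel, fixed to the bench. Origin on the bench directly below the wheel's axis; z up; its x axis points from the wheel's axis to the shoe.
- wheel: aluminium bandsaw wheel with black rubber tyre, lying flat, 260 mm across, 25 mm thick, turning either way without limit about its vertical axis; it stays where it is left. Origin on the axis at the underside, 62 mm above the bench; the top face, 87 mm up, is flat out to 125 mm from the axis (nut at the centre, 9 mm high). x points away from the knob. Turn it slower than 1.5 rad/s.
- knob (a point): middle of the black turning knob: upright, 24 mm across, 36 mm tall, 75 mm from the wheel's axis, foot 6 mm above the face, spinning on its own pin; this point is 111 mm above the bench. Drag felt along its path while moving: 2 to 3 N if free, the same all round; in the rub it climbs 1 to 2 N per mm, is clear at 6 to 9 N; past 15 N it is forced. At a stop much of it fades.
- brake: grey steel bracket fixed to the stand, 78 mm wide, 86 mm high, just outside the tyre; the wooden shoe lies in its pocket against a sprung rubber backing. Nothing of it stands above the wheel's face. Origin and axes as the stand's.
- shoe: wooden brake shoe with a grey felt face, 42 x 52 x 24 mm, loose in the bracket's pocket, its face 1 to 2 mm off the tyre. Origin at the middle of its underside's edge nearest the wheel. The tyre rubs it at one place of the wheel's turn, which cannot be seen and differs each time; at the start that is at least 0.5 rad of turning away in either direction. Not to be handled.
- mark (a point): point on the wheel's top face beside the middle of the shoe, 23 mm in from the shoe's face and 108 mm from the wheel's axis, 87 mm above the bench: where the marker's foot belongs. It belongs to the stand and does not turn with the wheel.
- marker: steel marker plug, an upright cylinder 22 mm across (24 mm in the lowest 10 mm), 36 mm tall, 90 g, standing on the bench. Origin at the centre of its underside, z up.
- bearing: steel ball-bearing ring lying flat, 48 mm across, 20 mm bore, 14 mm high; bystander
- offcut: dark wood offcut 50 x 35 x 30 mm; bystander
- jar: glass jar with steel lid, 60 mm across, 75 mm high; bystander
- driver: screwdriver with a black handle, lying down; bystander
- hammer: wood-handled hammer lying down; bystander
- glue: white glue bottle, 60 mm across, 170 mm high; bystander
- spanner: steel spanner lying down; bystander

How it is judged:
By the outcome, as a careful person would: the job done as asked, in the order asked, and still so for the second after the job is handed in, with the robot touching nothing.
It also fails if it takes over 72 s, if anything falls off the work surface, if the arm or the gripper's body presses on something with over 40 N, if the wrist force passes 120 N, or if a joint passes its speed limit or range.

## Working session

There is one attempt and no reset: what is moved stays moved. The work goes in short steps, Python scripts to look and compute and a tool call to move; the robot and the scene stay as the last step left them, time stands still between calls to the robot, and variables do not carry over. Pictures are saved under pics/ and viewed, at most 10 in all, crops included, and the job is handed in when it is done.

Besides the shell and the picture viewer there is one more tool, called after "Request:" as name(argument=value, ...) on one line, values as JSON. arm_command: Moves the arm, as the interface text tells. Its arguments: {"type":"object","properties":{"xyz":{"type":"array"},"rot":{"type":"array"},"grip":{"type":"number"},"squeeze":{"type":"number"}},"required":["xyz","rot"]}

```bash
mkdir -p pics; cat > h.py <<'E'
import numpy as np, cv2
from bench import r
from scipy.spatial.transform import Rotation as R
def W(cam,p,T=None):
    T=np.array(r.camera_model(cam)["T"]) if T is None else T
    return (T@np.r_[p,1])[:3]
def pix(cam,Pw):
    m=r.camera_model(cam);p=np.linalg.inv(np.array(m["T"]))@np.r_[Pw,1]
    a,b=p[0]/-p[2],-p[1]/-p[2];k=1+m["k1"]*(a*a+b*b)
    return m["cx"]+m["fx"]*a*k,m["cy"]+m["fy"]*b*k
def ray(cam,u,v,z):
    m=r.camera_model(cam);T=np.array(m["T"])
    x,y=(u-m["cx"])/m["fx"],(v-m["cy"])/m["fy"];a,b=x,y
    for _ in range(20):
        k=1+m["k1"]*(a*a+b*b);a,b=x/k,y/k
    d=T[:3,:3]@[a,-b,-1];return T[:3,3]+d*(z-T[2,3])/d[2]
def save(cam,n,img=None):
    i=r.camera(cam) if img is None else img
    cv2.imwrite("pics/"+n+".png",i[:,:,::-1]);return i
E
python3 - <<'E'
from h import *
a=save("top","top0")
b=save("scene","sc0")
cv2.imwrite("pics/both.png",cv2.resize(np.vstack([a,b]),(800,1000))[:,:,::-1])
for l in ["knob","wheel","stand","shoe","marker","mark","brake"]:
  for cam in ["top","scene"]:
    for d in r.spot_point(l,cam)[:2]: print(l,cam,round(d["conf"],2),W(cam,d["at"]).round(3),np.round(pix(cam,W(cam,d["at"]))))
s=r.read_state();print(s["time"],s["ee_pos"],s["eef_rot"],s["ft_force"])
E
```

```text
knob top 0.88 [ 0.474 -0.015  0.11 ] [325. 202.]
knob scene 0.78 [ 0.473 -0.017  0.106] [291. 200.]
wheel top 0.92 [ 0.554 -0.013  0.059] [324. 179.]
wheel scene 0.62 [ 0.549 -0.017  0.063] [310. 223.]
stand top 0.87 [ 0.547 -0.016 -0.001] [324. 184.]
stand top 0.35 [ 0.433  0.332 -0.003] [217. 218.]
stand scene 0.92 [ 0.553 -0.016 -0.   ] [311. 236.]
stand scene 0.74 [ 0.298 -0.399 -0.001] [155. 268.]
shoe top 0.52 [ 0.676 -0.051  0.068] [337. 140.]
shoe scene 0.76 [ 0.678 -0.049  0.061] [336. 255.]
marker top 0.55 [0.687 0.346 0.002] [215. 141.]
marker top 0.38 [ 0.444 -0.337  0.001] [423. 217.]
marker scene 0.52 [ 0.451 -0.335  0.001] [207. 285.]
mark top 0.71 [ 0.651 -0.038  0.088] [333. 146.]
brake scene 0.19 [0.522 0.559 0.002] [407. 138.]
0.8 [0.24153934 0.57647029 0.22259027] [1.97091065e-01 9.80385184e-01 6.00060795e-05 8.82770736e-06] [ 0.2536119  -0.62431069 -0.42174061]
```

View pics/top0.png

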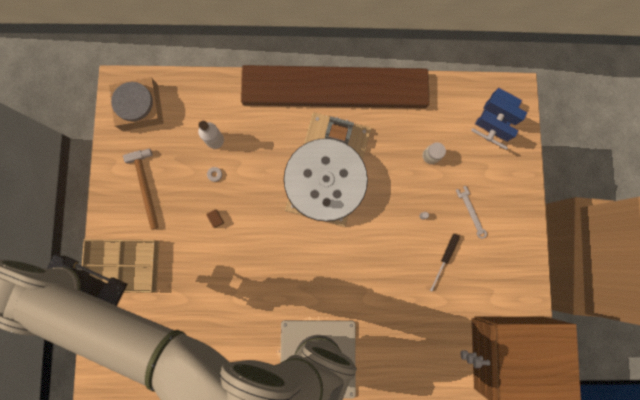

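View pics/sc0.png

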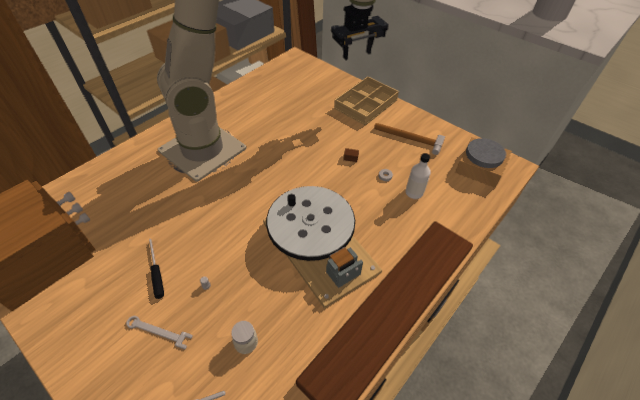

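The top view shows the wheel centre near (326,179), the knob at (330,203), the shoe at (338,132) and the marker at (424,216). The networks agree with these. In the scene view the marker is at (205,284) and the knob at (291,200). I'm moving over the wheel to measure from closer.

Request:
arm_command(xyz=[[0.233,-0.592,0.08],[0.233,-0.592,0.08],[0.233,-0.592,0.08],[0.233,-0.592,0.08],[0.233,-0.592,0.08],[0.233,-0.592,0.08],[0.233,-0.592,0.08],[0.233,-0.592,0.08],[0.233,-0.592,0.08],[0.233,-0.592,0.08],[0.233,-0.592,0.08],[0.233,-0.592,0.08],[0.233,-0.592,0.08],[0.233,-0.592,0.08],[0.233,-0.592,0.08],[0.233,-0.592,0.08],[0.233,-0.592,0.08],[0.233,-0.592,0.08],[0.233,-0.592,0.08]], rot=[[0,0,-1.174],[0,0,-1.174],[0,0,-1.174],[0,0,-1.174],[0,0,-1.174],[0,0,-1.174],[0,0,-1.174],[0,0,-1.174],[0,0,-1.174],[0,0,-1.174],[0,0,-1.174],[0,0,-1.174],[0,0,-1.174],[0,0,-1.174],[0,0,-1.174],[0,0,-1.174],[0,0,-1.174],[0,0,-1.174],[0,0,-1.174]], grip=0.6)

```text
time: 2.38
ee_pos: [0.4743, -0.0146, 0.3024]
eef_rot: [0.707, 0.707, 0.0, -0.0]
ft_force: [0.2, 0.8, -0.5]
width: 0.0524
grip_force: 0.0
```

```bash
python3 - <<'E'
from h import *
save("wrist","w1")
T=np.array(r.camera_model("wrist")["T"]);print(T.round(3))
for l in ["knob","wheel","stand","shoe","mark"]:
  for cam in ["wrist"]:
    for d in r.spot_point(l,cam)[:1]: print(l,cam,round(d["conf"],2),W(cam,d["at"]).round(4),np.round(pix(cam,W(cam,d["at"]))))
s=r.read_state();print(s["time"],s["ee_pos"],R.from_quat(s["eef_rot"]).as_matrix().round(3),s["ft_force"],s["width"],s["joint_positions"])
print(pix("wrist",[.551,-.0155,.087]))
E
```

```text
[[ 1.    -0.001 -0.     0.474]
 [ 0.001  0.965  0.264  0.057]
 [-0.    -0.264  0.965  0.464]
 [ 0.     0.     0.     1.   ]]
wheel wrist 0.89 [ 0.5472 -0.0248  0.0657] [375. 179.]
stand wrist 0.88 [ 5.508e-01 -2.030e-02 -3.000e-04] [369. 166.]
shoe wrist 0.64 [ 0.6749 -0.0529  0.0632] [471. 200.]
2.6833 [ 0.47440645 -0.0148925   0.30254543] [[-0.001  1.     0.   ]
 [ 1.     0.001  0.   ]
 [ 0.     0.    -1.   ]] [-0.52640981  0.22392544  0.02341832] 0.052068411995724206 [-0.66003402 -0.07447469  0.56992445  1.73621397  0.04025419  1.46815827
 -0.09427103]
(np.float64(381.1394709007304), np.float64(173.89635795338847))
```

View pics/w1.png

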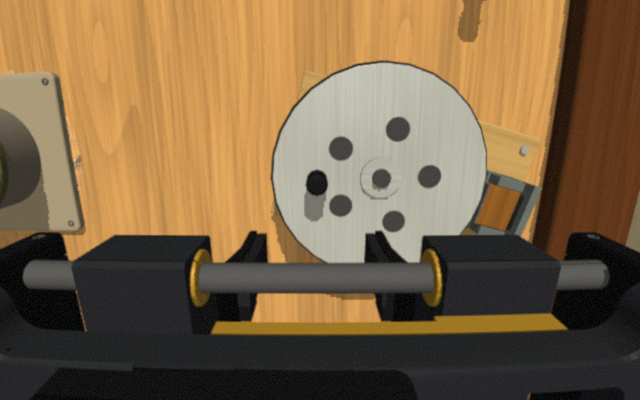

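The wrist view shows the wheel rim centred near (380,177), the nut at (381,179), the knob at (317,182) and the shoe at (500,207). I'll fit the rim circle and shoe geometry from this picture.

```bash
python3 - <<'E'
from h import *
def fit(cam,img,c0,n=180):
    g=cv2.cvtColor(img,cv2.COLOR_BGR2HSV).astype(float)
    pts=[]
    for a in np.linspace(0,2*np.pi,n,endpoint=False):
        rr=np.arange(.105,.14,.0005);px=np.array([pix(cam,[c0[0]+q*np.cos(a),c0[1]+q*np.sin(a),.087]) for q in rr],np.float32)
        v=cv2.remap(img[:,:,0].astype(np.float32),px[:,:1],px[:,1:],cv2.INTER_LINEAR).ravel()
        if px[:,1].max()>230 and cam=="wrist": continue
        d=np.diff(v);i=d.argmin(); pts.append([c0[0]+rr[i]*np.cos(a),c0[1]+rr[i]*np.sin(a)])
    P=np.array(pts)
    for _ in range(6):
        s=np.linalg.lstsq(np.c_[2*P,np.ones(len(P))],(P**2).sum(1),rcond=None)[0]
        R0=np.sqrt(s[2]+s[0]**2+s[1]**2);e=abs(np.hypot(*(P-s[:2]).T)-R0);P=P[e<max(2.5*np.median(e),.0005)]
    print(cam,s[:2].round(4),R0.round(4),len(P),e.mean().round(4))
for c,f in(("wrist","w1"),("top","top0"),("scene","sc0")): fit(c,cv2.imread(f"pics/{f}.png"),[.551,-.0155])
print("nut top",ray("wrist",381,178,.096),ray("wrist",381,177,.09))
print("knob top",ray("wrist",317,180,.129),ray("wrist",317,182.5,.111))
for c in ([486,240],[541,182],[500,170]): print("bracket px",c,ray("wrist",*c,.086).round(4))
w=cv2.imread("pics/w1.png")[150:250,440:560];t=cv2.imread("pics/top0.png")[110:170,300:372]
cv2.imwrite("pics/crop.png",np.hstack([cv2.resize(w,(480,400),interpolation=2),cv2.resize(t,(320,267),interpolation=2)[:400] if 0 else cv2.copyMakeBorder(cv2.resize(t,(320,267),interpolation=2),0,133,0,0,0)]))
E
```

```text
Traceback (most recent call last):
  File "h.py", line 8, in pix
    m=r.camera_model(cam);p=np.linalg.inv(np.array(m["T"]))@np.r_[Pw,1]
ValueError: time passes only in moves, steps and waits
```

```bash
python3 - <<'E'
s=open('h.py').read()
s=s.replace('r.camera_model(cam)','CM(cam)').replace("def W(","_c={}\ndef CM(c,new=False):\n    if new or c not in _c: _c[c]=r.camera_model(c)\n    return _c[c]\ndef W(",1)
open('h.py','w').write(s)
E
cat > fit.py <<'E'
from h import *
def fit(cam,img,c0,n=180):
    pts=[]
    for a in np.linspace(0,2*np.pi,n,endpoint=False):
        rr=np.arange(.105,.14,.0005);px=np.array([pix(cam,[c0[0]+q*np.cos(a),c0[1]+q*np.sin(a),.087]) for q in rr],np.float32)
        v=cv2.remap(img[:,:,0].astype(np.float32),px[:,:1],px[:,1:],cv2.INTER_LINEAR).ravel()
        if px[:,1].max()>230 and cam=="wrist": continue
        d=np.diff(v);i=d.argmin(); pts.append([c0[0]+rr[i]*np.cos(a),c0[1]+rr[i]*np.sin(a)])
    P=np.array(pts)
    for _ in range(6):
        s=np.linalg.lstsq(np.c_[2*P,np.ones(len(P))],(P**2).sum(1),rcond=None)[0]
        R0=np.sqrt(s[2]+s[0]**2+s[1]**2);e=abs(np.hypot(*(P-s[:2]).T)-R0);P=P[e<max(2.5*np.median(e),.0005)]
    print(cam,s[:2].round(4),R0.round(4),len(P),e.mean().round(4))
E
python3 - <<'E'
from fit import *
for c,f in(("wrist","w1"),("top","top0"),("scene","sc0")): fit(c,cv2.imread(f"pics/{f}.png"),[.551,-.0155])
print("nut top",ray("wrist",381,178,.096),ray("wrist",381,177,.09))
print("knob top",ray("wrist",317,180,.129),ray("wrist",317,182.5,.111))
w=cv2.imread("pics/w1.png")[150:250,440:560];t=cv2.imread("pics/top0.png")[110:170,300:372]
cv2.imwrite("pics/crop.png",np.hstack([cv2.resize(w,(480,400),interpolation=2),cv2.copyMakeBorder(cv2.resize(t,(320,267),interpolation=2),0,133,0,0,0)]))
E
```

```text
wrist [ 0.5498 -0.0188] 0.126 115 0.0003
top [ 0.5489 -0.0152] 0.126 150 0.0005
scene [ 0.5518 -0.0164] 0.1262 127 0.0005
nut top [ 0.54925206 -0.01858585  0.096     ] [ 0.55041523 -0.01861056  0.09      ]
knob top [ 0.47553893 -0.01413666  0.129     ] [ 0.47562413 -0.02071228  0.111     ]
```

View pics/crop.png

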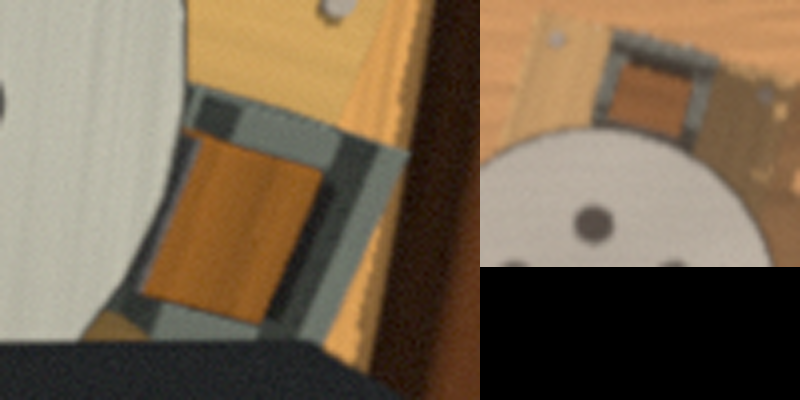

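The crop shows the shoe top's corners clearly: the inner edge runs from (205,137) to (140,293) in the crop. Next I descend on the knob and grip it lightly.

Request:
arm_command(xyz=[[0.001,-0.0015,-0.04],[0.001,-0.0015,-0.08],[0.001,-0.0015,-0.12],[0.001,-0.0015,-0.145],[0.001,-0.0015,-0.165],[0.001,-0.0015,-0.18],[0.001,-0.0015,-0.19],[0.001,-0.0015,-0.198],[0.001,-0.0015,-0.203],[0.001,-0.0015,-0.203]], rot=[[0,0,0],[0,0,0],[0,0,0],[0,0,0],[0,0,0],[0,0,0],[0,0,0],[0,0,0],[0,0,0],[0,0,0]])

```text
time: 3.52
ee_pos: [0.4754, -0.0169, 0.0992]
eef_rot: [0.707, 0.707, -0.0, -0.0]
ft_force: [0.1, -0.2, 0.4]
width: 0.0521
grip_force: 0.0
```

Request:
arm_command(xyz=[[0,0,0],[0,0,0],[0,0,0],[0,0,0],[0,0,0]], rot=[[0,0,0],[0,0,0],[0,0,0],[0,0,0],[0,0,0]], grip=0, squeeze=4)

```text
time: 3.93
ee_pos: [0.4758, -0.017, 0.0999]
eef_rot: [0.707, 0.707, 0.0, 0.0]
ft_force: [-0.7, -0.0, -0.3]
width: 0.0269
grip_force: 0.0
```

```bash
python3 - <<'E'
from h import *
s=r.read_state();print(s["time"],s["ee_pos"],s["ft_force"],s["width"],s["grip_force"],s["joint_positions"])
print("wrist pixel inversion uses saved pose")
m=r.camera_model("wrist");m=dict(m)
import h
T=np.array([[1,-.001,0,.474],[.001,.965,.264,.057],[0,-.264,.965,.464],[0,0,0,1.]])
h._c["wrist"]={**m,"T":T}
c=np.array([.5502,-.0168])
for z in(.085,.087):
  q=[ray("wrist",*p,z)[:2] for p in([491.2,184.2],[475,223.2],[505.5,230.8],[520.8,193])]
  q=np.array(q);mid=(q[0]+q[1])/2;o=(q[2]+q[3])/2;print(q.round(4).tolist(),"size",np.linalg.norm(q[0]-q[1]),np.linalg.norm(o-mid),"face",mid,np.hypot(*(mid-c)),"ang to face",np.arctan2(*(mid-c)[::-1]),"normal ang",np.arctan2(*(o-mid)[::-1]))
E
```

```text
3.9333 [ 0.47575184 -0.01697654  0.09991271] [-0.68516969 -0.01743387 -0.26204607] 0.026926768348363106 0.0 [-0.62419943  0.11801459  0.60243838  2.01837807 -0.07836761  1.02649053
  0.01562991]
wrist pixel inversion uses saved pose
[[0.6857, -0.0267], [0.6721, -0.0764], [0.7132, -0.0867], [0.7249, -0.0376]] size 0.0515167675807735 0.04155728965504604 face [ 0.67887896 -0.05156042] 0.1332912673734243 ang to face -0.2638357229137341 normal ang -0.2571776338755878
[[0.6846, -0.0263], [0.671, -0.0757], [0.7119, -0.0859], [0.7236, -0.0371]] size 0.051244911287471225 0.041337989973488906 face [ 0.67779781 -0.05098755] 0.132098403252474 ang to face -0.26178342433084345 normal ang -0.25717763387558845
```

Request:
arm_command(xyz=[[0,0,0],[0,0,0],[0,0,0]], rot=[[0,0,0],[0,0,0],[0,0,0]])

```text
time: 4.18
ee_pos: [0.4753, -0.017, 0.0997]
eef_rot: [0.707, 0.707, -0.0, -0.0]
ft_force: [-4.7, 0.3, 6.2]
width: 0.0238
grip_force: 4.0
```

Request:
arm_command(xyz=[[0,0,0.001],[0,0,0.002],[0,0,0.003],[0,0,0.004]], rot=[[0,0,0],[0,0,0],[0,0,0],[0,0,0]])

```text
time: 4.52
ee_pos: [0.4752, -0.0171, 0.1033]
eef_rot: [0.707, 0.707, -0.0, -0.0]
ft_force: [-1.1, 0.1, -5.8]
width: 0.0238
grip_force: 4.0
```

Request:
arm_command(xyz=[[0,-0.0025,-0.001],[0.0002,-0.005,-0.002],[0.0004,-0.0075,-0.003],[0.0007,-0.01,-0.003],[0.001,-0.0124,-0.003],[0.0015,-0.0149,-0.003],[0.002,-0.0173,-0.003],[0.0027,-0.0198,-0.003],[0.0033,-0.0222,-0.003],[0.0041,-0.0245,-0.003],[0.005,-0.0269,-0.003],[0.0059,-0.0292,-0.003]], rot=[[0,0,0.033],[0,0,0.067],[0,0,0.1],[0,0,0.133],[0,0,0.167],[0,0,0.2],[0,0,0.233],[0,0,0.267],[0,0,0.3],[0,0,0.333],[0,0,0.367],[0,0,0.4]], squeeze=6)

```text
time: 5.52
ee_pos: [0.4812, -0.0464, 0.1011]
eef_rot: [0.552, 0.834, -0.0, -0.0]
ft_force: [-4.8, -0.3, 5.3]
width: 0.0238
grip_force: 6.0
```

```bash
python3 - <<'E'
from h import *
s=r.read_state();c=np.array([.5502,-.0168]);d=s["ee_pos"][:2]-c;print(s["time"],s["ee_pos"],np.arctan2(d[1],d[0])%(2*np.pi)-np.pi,np.hypot(*d),s["ft_force"],s["joint_positions"])
d=.14
for k in range(0,45):
  f=.4+k*d;print(k,round(f,2),"dxy",*(1000*.075*np.array([np.cos(np.pi+f+d)-np.cos(np.pi+f),np.sin(np.pi+f+d)-np.sin(np.pi+f)])).round(1))
E
```

```text
5.5167 [ 0.48116254 -0.04641387  0.10105648] 0.4052146106436858 0.07512091202087712 [-4.8492747  -0.25761767  5.26829555] [-0.55095523  0.1364118   0.59554199  1.99833092 -0.08933007  1.03261873
  0.48778526]
0 0.4 dxy 4.8 -9.4
1 0.54 dxy 6.0 -8.6
2 0.68 dxy 7.2 -7.7
3 0.82 dxy 8.2 -6.6
4 0.96 dxy 9.0 -5.4
5 1.1 dxy 9.7 -4.1
6 1.24 dxy 10.1 -2.7
7 1.38 dxy 10.4 -1.3
8 1.52 dxy 10.5 0.2
9 1.66 dxy 10.4 1.7
10 1.8 dxy 10.0 3.1
11 1.94 dxy 9.5 4.5
12 2.08 dxy 8.8 5.7
13 2.22 dxy 7.9 6.9
14 2.36 dxy 6.9 7.9
15 2.5 dxy 5.7 8.8
16 2.64 dxy 4.4 9.5
17 2.78 dxy 3.0 10.0
18 2.92 dxy 1.6 10.4
19 3.06 dxy 0.1 10.5
20 3.2 dxy -1.3 10.4
21 3.34 dxy -2.8 10.1
22 3.48 dxy -4.2 9.6
23 3.62 dxy -5.5 9.0
24 3.76 dxy -6.7 8.1
25 3.9 dxy -7.7 7.1
26 4.04 dxy -8.6 5.9
27 4.18 dxy -9.4 4.7
28 4.32 dxy -10.0 3.3
29 4.46 dxy -10.3 1.9
30 4.6 dxy -10.5 0.4
31 4.74 dxy -10.4 -1.0
32 4.88 dxy -10.2 -2.5
33 5.02 dxy -9.8 -3.9
34 5.16 dxy -9.1 -5.2
35 5.3 dxy -8.3 -6.4
36 5.44 dxy -7.3 -7.5
37 5.58 dxy -6.2 -8.5
38 5.72 dxy -5.0 -9.2
39 5.86 dxy -3.6 -9.8
40 6.0 dxy -2.2 -10.3
41 6.14 dxy -0.8 -10.5
42 6.28 dxy 0.7 -10.5
43 6.42 dxy 2.2 -10.3
44 6.56 dxy 3.6 -9.9
```

Request:
arm_command(xyz=[[0.001,-0.0024,0.0004],[0.0022,-0.0048,0.0004],[0.0034,-0.0072,0.0004],[0.0046,-0.0095,0.0004]], rot=[[0,0,0.035],[0,0,0.07],[0,0,0.105],[0,0,0.14]])

```text
time: 5.85
ee_pos: [0.4858, -0.0558, 0.1011]
eef_rot: [0.492, 0.871, -0.0, -0.0]
ft_force: [-1.9, 0.5, -0.4]
width: 0.0235
grip_force: 6.0
```

Request:
arm_command(xyz=[[0.0014,-0.0022,0],[0.0029,-0.0044,0],[0.0044,-0.0065,0],[0.006,-0.0086,0]], rot=[[0,0,0.035],[0,0,0.07],[0,0,0.105],[0,0,0.14]])

```text
time: 6.18
ee_pos: [0.4919, -0.0644, 0.1011]
eef_rot: [0.43, 0.903, -0.0, -0.0]
ft_force: [-2.7, 0.6, -0.0]
width: 0.0236
grip_force: 6.0
```

Request:
arm_command(xyz=[[0.0017,-0.002,0],[0.0035,-0.0039,0],[0.0053,-0.0058,0],[0.0072,-0.0077,0]], rot=[[0,0,0.035],[0,0,0.07],[0,0,0.105],[0,0,0.14]])

```text
time: 6.52
ee_pos: [0.4991, -0.0722, 0.1012]
eef_rot: [0.366, 0.931, -0.0, -0.0]
ft_force: [-2.8, -0.1, 0.1]
width: 0.0241
grip_force: 6.0
```

Request:
arm_command(xyz=[[0.002,-0.0017,0],[0.004,-0.0034,0],[0.0061,-0.005,0],[0.0082,-0.0066,0]], rot=[[0,0,0.035],[0,0,0.07],[0,0,0.105],[0,0,0.14]])

```text
time: 6.85
ee_pos: [0.5074, -0.0788, 0.1012]
eef_rot: [0.3, 0.954, -0.0, -0.0]
ft_force: [-3.0, -0.9, 0.3]
width: 0.0237
grip_force: 6.0
```

Request:
arm_command(xyz=[[0.0022,-0.0014,0],[0.0044,-0.0028,0],[0.0067,-0.0042,0],[0.009,-0.0055,0]], rot=[[0,0,0.035],[0,0,0.07],[0,0,0.105],[0,0,0.14]])

```text
time: 7.18
ee_pos: [0.5164, -0.0843, 0.1012]
eef_rot: [0.232, 0.973, 0.0, -0.0]
ft_force: [-1.6, 0.2, 0.1]
width: 0.0239
grip_force: 6.0
```

Request:
arm_command(xyz=[[0.0024,-0.0011,0],[0.0048,-0.0021,0],[0.0072,-0.0031,0],[0.0097,-0.0041,0]], rot=[[0,0,0.035],[0,0,0.07],[0,0,0.105],[0,0,0.14]])

```text
time: 7.52
ee_pos: [0.5262, -0.0884, 0.1012]
eef_rot: [0.164, 0.986, 0.0, -0.0]
ft_force: [-1.7, -1.4, 0.6]
width: 0.0232
grip_force: 6.0
```

Request:
arm_command(xyz=[[0.0025,-0.0008,0],[0.005,-0.0015,0],[0.0076,-0.0021,0],[0.0101,-0.0027,0]], rot=[[0,0,0.035],[0,0,0.07],[0,0,0.105],[0,0,0.14]])

```text
time: 7.85
ee_pos: [0.5363, -0.091, 0.1012]
eef_rot: [0.094, 0.996, -0.0, -0.0]
ft_force: [-3.6, -0.2, -0.8]
width: 0.0236
grip_force: 6.0
```

Request:
arm_command(xyz=[[0.0026,-0.0004,0],[0.0052,-0.0007,0]], rot=[[0,0,0.035],[0,0,0.07]])

```text
time: 8.02
ee_pos: [0.5415, -0.0918, 0.1012]
eef_rot: [0.06, 0.998, -0.0, -0.0]
ft_force: [-1.7, -0.2, -0.2]
width: 0.0237
grip_force: 6.0
```

Request:
arm_command(xyz=[[0.0026,-0.0003,0],[0.0052,-0.0004,0],[0.0079,-0.0005,0],[0.0105,-0.0005,0]], rot=[[0,0,0.035],[0,0,0.07],[0,0,0.105],[0,0,0.14]])

```text
time: 8.35
ee_pos: [0.5521, -0.0923, 0.1012]
eef_rot: [-0.01, 1.0, -0.0, -0.0]
ft_force: [-1.7, 0.1, -0.3]
width: 0.0237
grip_force: 6.0
```

Request:
arm_command(xyz=[[0.0026,0.0001,0],[0.0052,0.0003,0],[0.0079,0.0006,0],[0.0105,0.0009,0]], rot=[[0,0,0.035],[0,0,0.07],[0,0,0.105],[0,0,0.14]])

```text
time: 8.68
ee_pos: [0.5625, -0.0913, 0.1012]
eef_rot: [-0.08, 0.997, 0.0, -0.0]
ft_force: [-2.1, 0.4, -0.8]
width: 0.0238
grip_force: 6.0
```

Request:
arm_command(xyz=[[0.0026,0.0005,0],[0.0052,0.0011,0],[0.0077,0.0017,0],[0.0102,0.0024,0]], rot=[[0,0,0.035],[0,0,0.07],[0,0,0.105],[0,0,0.14]])

```text
time: 9.02
ee_pos: [0.5727, -0.0889, 0.1012]
eef_rot: [-0.15, 0.989, 0.0, -0.0]
ft_force: [-1.9, 0.1, 1.3]
width: 0.0236
grip_force: 6.0
```

Request:
arm_command(xyz=[[0.0025,0.0009,0],[0.005,0.0018,0],[0.0074,0.0028,0],[0.0098,0.0038,0]], rot=[[0,0,0.035],[0,0,0.07],[0,0,0.105],[0,0,0.14]])

```text
time: 9.35
ee_pos: [0.5825, -0.085, 0.1012]
eef_rot: [-0.219, 0.976, 0.0, -0.0]
ft_force: [-2.2, 0.7, 1.6]
width: 0.0239
grip_force: 6.0
```

Request:
arm_command(xyz=[[0.0023,0.0012,0],[0.0046,0.0025,0],[0.0069,0.0038,0],[0.0092,0.0051,0]], rot=[[0,0,0.035],[0,0,0.07],[0,0,0.105],[0,0,0.14]])

```text
time: 9.68
ee_pos: [0.5916, -0.0799, 0.1012]
eef_rot: [-0.286, 0.958, 0.0, -0.0]
ft_force: [-3.8, 0.3, 1.3]
width: 0.0237
grip_force: 6.0
```

Request:
arm_command(xyz=[[0.0021,0.0015,0],[0.0042,0.0031,0],[0.0063,0.0047,0],[0.0083,0.0064,0]], rot=[[0,0,0.035],[0,0,0.07],[0,0,0.105],[0,0,0.14]])

```text
time: 10.02
ee_pos: [0.5999, -0.0736, 0.1012]
eef_rot: [-0.353, 0.936, 0.0, -0.0]
ft_force: [-2.8, 0.6, 1.5]
width: 0.0237
grip_force: 6.0
```

```bash
python3 - <<'E'
from h import *
s=r.read_state();c=np.array([.5502,-.0168]);d=s["ee_pos"][:2]-c;print(s["time"],np.arctan2(d[1],d[0])%(2*np.pi)-np.pi,np.hypot(*d),s["ft_force"],np.round(s["joint_positions"],2))
E
```

```text
10.0167 2.290260328190927 0.07545253882187354 [-2.84459781  0.56627521  1.51828288] [-0.22  0.39  0.34  1.68 -0.14  1.1   2.45]
```

Request:
arm_command(xyz=[[0,0,0],[0,0,0],[0,0,0],[0,0,0],[0,0,0],[0,0,0],[0,0,0],[0,0,0],[0,0,0],[0,0,0],[0,0,0],[0,0,0],[0,0,0],[0,0,0],[0,0,0],[0,0,0],[0,0,0],[0,0,0]], rot=[[0,0,0],[0,0,0],[0,0,0],[0,0,-0.12],[0,0,-0.24],[0,0,-0.36],[0,0,-0.48],[0,0,-0.6],[0,0,-0.72],[0,0,-0.84],[0,0,-0.96],[0,0,-1.08],[0,0,-1.2],[0,0,-1.32],[0,0,-1.44],[0,0,-1.56],[0,0,-1.57],[0,0,-1.57]], grip=0.6)

```text
time: 11.52
ee_pos: [0.6, -0.0735, 0.1011]
eef_rot: [0.412, 0.911, -0.0, 0.0]
ft_force: [-0.2, -1.0, -0.9]
width: 0.0524
grip_force: 0.0
```

Request:
arm_command(xyz=[[0,0,0],[0,0,0],[0,0,0],[0,0,0],[0,0,0],[0,0,0],[0,0,0],[0,0,0],[0,0,0],[0,0,0],[0,0,0],[0,0,0],[0,0,0],[0,0,0],[0,0,0]], rot=[[0,0,-0.12],[0,0,-0.24],[0,0,-0.36],[0,0,-0.48],[0,0,-0.6],[0,0,-0.72],[0,0,-0.84],[0,0,-0.96],[0,0,-1.08],[0,0,-1.2],[0,0,-1.32],[0,0,-1.44],[0,0,-1.56],[0,0,-1.57],[0,0,-1.57]])

```text
time: 12.77
ee_pos: [0.5999, -0.0735, 0.1009]
eef_rot: [0.935, 0.355, -0.0, 0.0]
ft_force: [-0.1, 0.1, 0.3]
width: 0.0521
grip_force: 0.0
```

Request:
arm_command(xyz=[[0,0,0],[0,0,0],[0,0,0],[0,0,0],[0,0,0],[0,0,0],[0,0,0],[0,0,0]], rot=[[0,0,0],[0,0,0],[0,0,0],[0,0,0],[0,0,0],[0,0,0],[0,0,0],[0,0,0]], grip=0, squeeze=6)

```text
time: 13.43
ee_pos: [0.5999, -0.0735, 0.101]
eef_rot: [0.936, 0.353, 0.0, -0.0]
ft_force: [-0.2, -0.6, 0.5]
width: 0.0238
grip_force: 6.0
```

```bash
python3 - <<'E'
from h import *
s=r.read_state();c=np.array([.5502,-.0168]);d=s["ee_pos"][:2]-c;print(s["time"],np.arctan2(d[1],d[0])%(2*np.pi)-np.pi,np.hypot(*d),s["ft_force"],np.round(s["joint_positions"],2))
E
```

```text
13.4333 2.290197690953387 0.07542461533395713 [-0.19075756 -0.63335412  0.46616223] [-0.67  0.54  0.95  1.7  -0.48  1.15 -0.44]
```

Request:
arm_command(xyz=[[0.0019,0.0018,0],[0.0038,0.0036,0],[0.0056,0.0055,0],[0.0074,0.0075,0]], rot=[[0,0,0.035],[0,0,0.07],[0,0,0.105],[0,0,0.14]])

```text
time: 13.77
ee_pos: [0.607, -0.0664, 0.101]
eef_rot: [0.909, 0.418, -0.0, -0.0]
ft_force: [-2.5, -0.0, 2.2]
width: 0.0238
grip_force: 6.0
```

Request:
arm_command(xyz=[[0.0016,0.002,0],[0.0032,0.0041,0],[0.0048,0.0062,0],[0.0063,0.0084,0]], rot=[[0,0,0.035],[0,0,0.07],[0,0,0.105],[0,0,0.14]])

```text
time: 14.1
ee_pos: [0.6124, -0.0592, 0.1009]
eef_rot: [0.877, 0.48, -0.001, 0.0]
ft_force: [-6.5, -3.0, 4.3]
width: 0.0236
grip_force: 6.0
```

Request:
arm_command(xyz=[[0.0003,0.0005,0],[0.0006,0.0009,0]], rot=[[0,0,0.007],[0,0,0.014]])

```text
time: 14.27
ee_pos: [0.6131, -0.0581, 0.101]
eef_rot: [0.874, 0.486, -0.001, -0.0]
ft_force: [-6.9, -3.5, 4.4]
width: 0.0236
grip_force: 6.0
```

```bash
python3 - <<'E'
from h import *
s=r.read_state();c=np.array([.5502,-.0168]);d=s["ee_pos"][:2]-c;f=np.arctan2(d[1],d[0])%(2*np.pi)-np.pi
print(s["time"],f,np.hypot(*d),s["ft_force"],"drag",-np.dot(s["ft_force"][:2],[np.sin(f),-np.cos(f)]),np.round(s["joint_positions"],2))
E
```

```text
14.2667 2.559978039608329 0.07524666098174604 [-6.94124855 -3.53470236  4.39938313] drag 6.766854977798162 [-0.64  0.54  0.88  1.66 -0.45  1.15 -0.2 ]
```

Request:
arm_command(xyz=[[0,0,0],[0,0,0],[0,0,0],[0,0,0.002],[0,0,0.02],[0,0,0.05],[0,0,0.08],[0,0,0.12]], rot=[[0,0,0],[0,0,0],[0,0,0],[0,0,0],[0,0,0],[0,0,0],[0,0,0],[0,0,0]], grip=0.6)

```text
time: 14.93
ee_pos: [0.6133, -0.0564, 0.2209]
eef_rot: [0.874, 0.486, -0.001, -0.001]
ft_force: [1.1, 0.1, 0.2]
width: 0.0515
grip_force: 0.0
```

Request:
arm_command(xyz=[[-0.016,-0.027,0.03],[-0.032,-0.054,0.03],[-0.049,-0.08,0.03],[-0.066,-0.108,0.03],[-0.082,-0.136,0.03],[-0.099,-0.164,0.03],[-0.116,-0.192,0.03],[-0.133,-0.22,0.03],[-0.15,-0.25,0.03],[-0.16,-0.265,0.03],[-0.166,-0.278,0.03],[-0.166,-0.278,0.03],[-0.166,-0.278,0.03],[-0.166,-0.278,0.03]], rot=[[0,0,-0.1],[0,0,-0.2],[0,0,-0.3],[0,0,-0.4],[0,0,-0.5],[0,0,-0.6],[0,0,-0.7],[0,0,-0.8],[0,0,-0.9],[0,0,-1.0],[0,0,-1.1],[0,0,-1.2],[0,0,-1.27],[0,0,-1.27]])

```text
time: 16.1
ee_pos: [0.4481, -0.335, 0.2511]
eef_rot: [0.992, -0.129, 0.0, 0.0]
ft_force: [-0.2, -0.3, 1.2]
width: 0.0525
grip_force: 0.0
```

```bash
python3 - <<'E'
from fit import *
s=r.read_state();print(s["time"],s["ee_pos"],s["eef_rot"],np.round(s["joint_positions"],2),s["ft_force"])
t=save("top","top1");sc=save("scene","sc1");save("wrist","w2")
for cam in ["wrist","top","scene"]:
  for l in ["marker","knob"]:
    for d in r.spot_point(l,cam)[:2]: p=W(cam,d["at"]);print(l,cam,round(d["conf"],2),p.round(4),np.round(pix(cam,p)))
fit("top",cv2.imread("pics/top1.png"),[.5502,-.0168])
fit("scene",cv2.imread("pics/sc1.png"),[.5502,-.0168])
E
```

```text
16.1 [ 0.44810753 -0.33503876  0.25109783] [ 9.91611485e-01 -1.29254154e-01  9.56069703e-05  1.30777900e-04] [-0.45  0.37  1.29  1.64 -0.36  1.4  -0.96] [-0.17533266 -0.28486269  1.17193187]
marker wrist 0.8 [ 0.4486 -0.3441 -0.0029] [322. 167.]
marker top 0.44 [ 4.464e-01 -3.399e-01  4.000e-04] [424. 216.]
marker top 0.34 [ 6.479e-01 -3.726e-01 -1.000e-04] [432. 156.]
knob top 0.79 [ 0.6119 -0.0577  0.1087] [340. 157.]
marker scene 0.65 [ 4.511e-01 -3.324e-01 -3.000e-04] [208. 285.]
marker scene 0.38 [ 0.6776 -0.05    0.0638] [336. 255.]
knob scene 0.55 [ 0.607  -0.06    0.1072] [315. 234.]
top [ 0.5492 -0.0152] 0.126 123 0.0004
scene [ 0.5519 -0.0167] 0.1264 104 0.0003
```

View pics/w2.png

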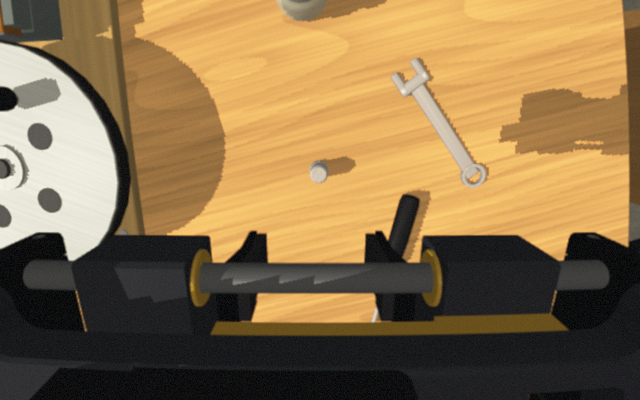

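The wrist view shows the marker's top at about (318,172). The spanner and the driver are well clear of the fingers. Next I refine the marker's position.

```bash
python3 - <<'E'
from h import *
im=cv2.imread("pics/w2.png")
hsv=cv2.cvtColor(im,cv2.COLOR_BGR2HSV)[150:195,295:345]
m=((hsv[:,:,1]<70)&(hsv[:,:,2]>110)).astype(np.uint8)
n,l,st,c=cv2.connectedComponentsWithStats(m)
for s,q in zip(st[1:],c[1:]):
  if s[4]>20: print(s,q+[295,150])
for u,v,z in((318,174,.036),(318,172,.036),(319,169,.018)): print(ray("wrist",u,v,z))
for cam,p in(("top",(424,216)),("scene",(205,284))): print(cam,ray(cam,*p,.018))
print(r.read_state()["ee_pos"],pix("wrist",[.4486,-.337,.036]))
cv2.imwrite("pics/c2.png",cv2.resize(im[140:205,285:355],None,fx=6,fy=6,interpolation=2))
E
```

```text
[ 15  11  18  22 297] [318.05050505 171.73400673]
[ 0.44796479 -0.33869332  0.036     ]
[ 0.45025938 -0.33928695  0.036     ]
[ 0.45033004 -0.34070805  0.018     ]
top [ 0.44433088 -0.33607831  0.018     ]
scene [ 0.45361913 -0.33893398  0.018     ]
[ 0.44831568 -0.33463597  0.25099623] (np.float64(316.46150790035523), np.float64(173.84206896973058))
```

View pics/c2.png

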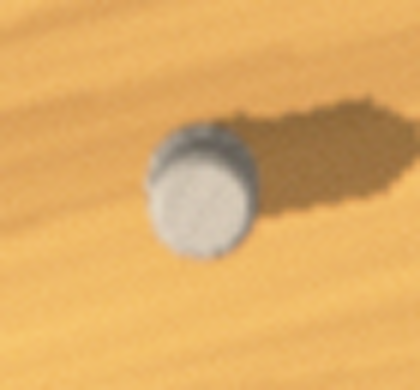

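The crop shows the marker's top disc centred at wrist pixel (318.3,173.8), which gives (0.448,-0.339). I descend and grip it.

Request:
arm_command(xyz=[[0,-0.004,-0.04],[0,-0.004,-0.08],[0,-0.004,-0.12],[0,-0.004,-0.15],[0,-0.004,-0.18],[0,-0.004,-0.2],[0,-0.004,-0.215],[0,-0.004,-0.228],[0,-0.004,-0.237],[0,-0.004,-0.242],[0,-0.004,-0.242]], rot=[[0,0,0],[0,0,0],[0,0,0],[0,0,0],[0,0,0],[0,0,0],[0,0,0],[0,0,0],[0,0,0],[0,0,0],[0,0,0]])

```text
time: 17.47
ee_pos: [0.4482, -0.3387, 0.0086]
eef_rot: [0.992, -0.127, -0.0, 0.0]
ft_force: [-0.9, -0.4, -0.3]
width: 0.0521
grip_force: 0.0
```

Request:
arm_command(xyz=[[0,0,0],[0,0,0],[0,0,0],[0,0,0],[0,0,0],[0,0,0],[0,0,0],[0,0,0],[0,0,0]], rot=[[0,0,0],[0,0,0],[0,0,0],[0,0,0],[0,0,0],[0,0,0],[0,0,0],[0,0,0],[0,0,0]], grip=0, squeeze=15)

```text
time: 18.22
ee_pos: [0.4484, -0.3387, 0.0092]
eef_rot: [0.992, -0.127, 0.0, 0.0]
ft_force: [-0.5, 1.1, 4.5]
width: 0.0217
grip_force: 15.0
```

```bash
python3 - <<'E'
from h import *
s=r.read_state();print(s["time"],s["ee_pos"],s["eef_rot"],s["ft_force"],s["width"],s["grip_force"])
E
```

```text
18.2167 [ 0.44844283 -0.33874638  0.00918892] [ 9.91878789e-01 -1.27186614e-01  1.81216589e-04  1.68076929e-05] [-0.4674837   1.08826239  4.48874622] 0.02167173077533505 15.00007275142707
```

Request:
arm_command(xyz=[[0,0,0.03],[0,0,0.07],[0,0,0.11],[0,0,0.15],[0.01,0.014,0.17],[0.03,0.043,0.17],[0.052,0.074,0.17],[0.074,0.105,0.17],[0.096,0.136,0.17],[0.118,0.167,0.17],[0.14,0.198,0.17],[0.162,0.229,0.17],[0.182,0.258,0.17],[0.197,0.28,0.17],[0.207,0.2945,0.17],[0.207,0.2945,0.15],[0.207,0.2945,0.125],[0.207,0.2945,0.108],[0.207,0.2945,0.1],[0.207,0.2945,0.1]], rot=[[0,0,0],[0,0,0],[0,0,0],[0,0,0],[0,0,0],[0,0,0],[0,0,0],[0,0,0],[0,0,0],[0,0,0],[0,0,0],[0,0,0],[0,0,0],[0,0,0],[0,0,0],[0,0,0],[0,0,0],[0,0,0],[0,0,0],[0,0,0]])

```text
time: 19.88
ee_pos: [0.6541, -0.044, 0.1069]
eef_rot: [0.992, -0.127, -0.002, 0.0]
ft_force: [-0.1, -0.0, -1.4]
width: 0.0217
grip_force: 15.0
```

```bash
python3 - <<'E'
from h import *
s=r.read_state();print(s["time"],s["ee_pos"],s["eef_rot"],s["ft_force"],s["width"],np.round(s["joint_positions"],2))
save("wrist","w3");sc=save("scene","sc3")
a=cv2.resize(cv2.imread("pics/sc3.png")[160:300,240:400],(640,560),interpolation=2);cv2.imwrite("pics/c3.png",a)
E
```

```text
19.8833 [ 0.65405597 -0.04399766  0.10691018] [ 9.91861143e-01 -1.27313233e-01 -1.64551290e-03  3.25322258e-04] [-0.103371   -0.04911776 -1.44275085] 0.021653629940447616 [-0.7   0.71  1.04  1.55 -0.63  1.26 -1.39]
```

View pics/w3.png

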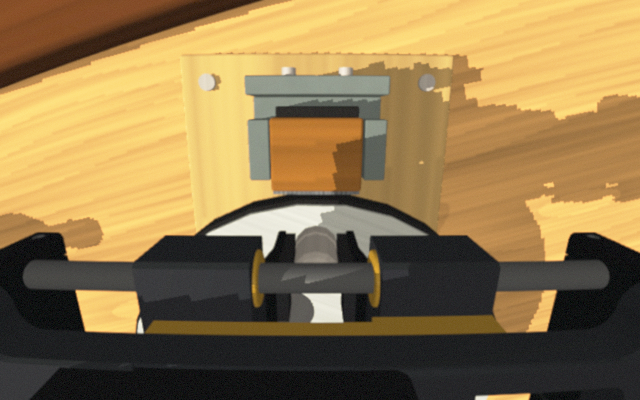

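The wrist view shows the held marker at column 317, in line with the shoe's middle (its edges are at 269 and 362). I check the radial distance before lowering it.

```bash
python3 - <<'E'
from h import *
c=np.array([.5502,-.0168])
for u,v,z in((317,228,.108),(317,226,.108),(317,237,.134),(316,192,.086),(269,190,.086),(362,190,.086)):
  p=ray("wrist",u,v,z)[:2];d=p-c;print(u,v,z,p.round(4),np.hypot(*d).round(4),np.arctan2(d[1],d[0]).round(3))
cv2.imwrite("pics/c3w.png",cv2.resize(cv2.imread("pics/w3.png")[180:270,255:375],None,fx=6,fy=6,interpolation=2))
E
```

```text
317 228 0.108 [ 0.6665 -0.0493] 0.1207 -0.273
317 226 0.108 [ 0.6676 -0.0496] 0.1219 -0.272
317 237 0.134 [ 0.6716 -0.0505] 0.126 -0.271
316 192 0.086 [ 0.6804 -0.0524] 0.135 -0.267
269 190 0.086 [ 0.6885 -0.0262] 0.1386 -0.068
362 190 0.086 [ 0.6748 -0.0787] 0.1391 -0.461
```

View pics/c3w.png

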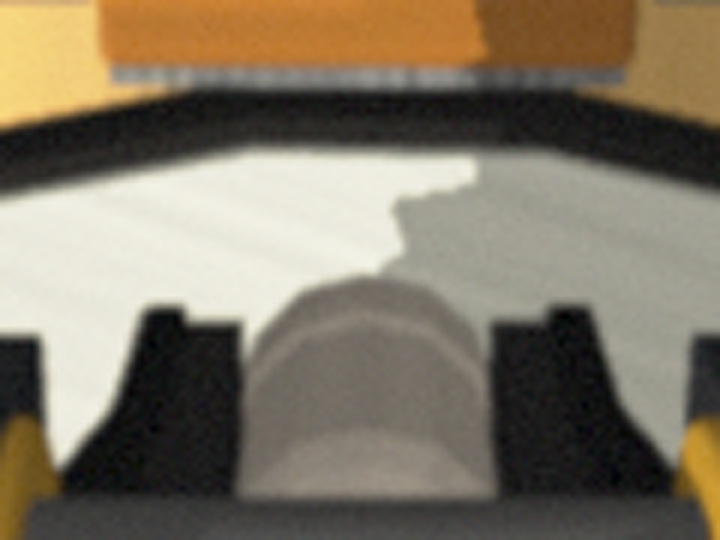

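```bash
python3 - <<'E'
from h import *
c=np.array([.5502,-.0168])
for n,u,v,z in(("foot bottom",316.5,225.8,.0977),("foot bottom",316.5,225.8,.0985),("foot rim",316.5,231.7,.1077),("white edge 126",316.5,205,.087),("felt",316.5,194.7,.086),("tyre?",316.5,195.5,.085)):
  p=ray("wrist",u,v,z)[:2];d=p-c;print(n,p.round(4),np.hypot(*d).round(4))
E
```

```text
foot bottom [ 0.6642 -0.0485] 0.1183
foot bottom [ 0.6644 -0.0485] 0.1186
foot rim [ 0.6644 -0.0485] 0.1185
white edge 126 [ 0.673  -0.0508] 0.1274
felt [ 0.6788 -0.0523] 0.1334
tyre? [ 0.678  -0.0521] 0.1326
```

Request:
arm_command(xyz=[[0.0015,-0.0004,0],[0.0029,-0.0008,-0.002],[0.0029,-0.0008,-0.005],[0.0029,-0.0008,-0.007],[0.0029,-0.0008,-0.009],[0.0029,-0.0008,-0.01]], rot=[[0,0,0],[0,0,0],[0,0,0],[0,0,0],[0,0,0],[0,0,0]])

```text
time: 20.48
ee_pos: [0.658, -0.045, 0.0986]
eef_rot: [0.992, -0.127, -0.0, 0.0]
ft_force: [-0.3, 0.2, -1.0]
width: 0.0217
grip_force: 15.0
```

Request:
arm_command(xyz=[[0,0,-0.0006],[0,0,-0.0012],[0,0,-0.0018],[0,0,-0.0022],[0,0,-0.0022]], rot=[[0,0,0],[0,0,0],[0,0,0],[0,0,0],[0,0,0]])

```text
time: 20.9
ee_pos: [0.6581, -0.045, 0.0967]
eef_rot: [0.992, -0.127, -0.0, 0.0]
ft_force: [0.2, 0.7, -1.0]
width: 0.0216
grip_force: 15.0
```

Request:
arm_command(xyz=[[0,0,-0.0003],[0,0,-0.0006],[0,0,-0.0009]], rot=[[0,0,0],[0,0,0],[0,0,0]])

```text
time: 21.15
ee_pos: [0.6583, -0.045, 0.0962]
eef_rot: [0.992, -0.127, 0.0, -0.0]
ft_force: [-1.9, 1.0, 4.4]
width: 0.0219
grip_force: 15.0
```

```bash
python3 - <<'E'
from h import *
s=r.read_state();print(s["time"],s["ee_pos"],s["ft_force"])
save("wrist","w4")
c=np.array([.5502,-.0168]);im=cv2.imread("pics/w4.png",0);im=np.mean(im[:,312:322],1);print(im[180:240].round().astype(int).tolist())
for v in(192,195,205,208,222,224,226): print(v,[round(float(np.hypot(*(ray("wrist",316.5,v,.0875)[:2]-c))),4)])
E
```

```text
21.15 [ 0.65825561 -0.04504075  0.09624797] [-1.90444657  1.03848967  4.37746439]
[107, 109, 112, 112, 114, 117, 120, 117, 110, 99, 96, 97, 95, 95, 96, 97, 97, 98, 101, 103, 105, 105, 109, 118, 123, 115, 86, 47, 24, 23, 24, 27, 33, 38, 39, 40, 60, 102, 138, 163, 173, 167, 162, 161, 159, 150, 132, 116, 109, 111, 112, 116, 126, 131, 124, 115, 112, 110, 111, 111]
192 [0.1415]
195 [0.1398]
205 [0.1342]
208 [0.1325]
222 [0.1245]
224 [0.1233]
226 [0.1221]
```

Contact reads 4.4 N. Measured against the rim and the felt, the foot is about 108 mm from the axis. I release and retreat upward.

Request:
arm_command(xyz=[[0,0,0.0003],[0,0,0.0003],[0,0,0.0003],[0,0,0.0003],[0,0,0.0003],[0,0,0.001],[0,0,0.01],[0,0,0.03],[0,0,0.06],[0,0,0.1],[0,0,0.12],[0,0,0.12]], rot=[[0,0,0],[0,0,0],[0,0,0],[0,0,0],[0,0,0],[0,0,0],[0,0,0],[0,0,0],[0,0,0],[0,0,0],[0,0,0],[0,0,0]], grip=0.6)

```text
time: 22.2
ee_pos: [0.66, -0.0462, 0.222]
eef_rot: [0.992, -0.127, 0.004, -0.0]
ft_force: [-0.5, -0.3, 0.0]
width: 0.0521
grip_force: 0.0
```

Request:
arm_command(xyz=[[-0.02,-0.02,0.03],[-0.04,-0.05,0.04],[-0.06,-0.08,0.04],[-0.08,-0.11,0.04],[-0.1,-0.14,0.04],[-0.12,-0.17,0.04],[-0.14,-0.2,0.04],[-0.15,-0.22,0.04],[-0.15,-0.22,0.04]], rot=[[0,0,0],[0,0,0],[0,0,0],[0,0,0],[0,0,0],[0,0,0],[0,0,0],[0,0,0],[0,0,0]])

```text
time: 22.95
ee_pos: [0.5043, -0.2704, 0.2568]
eef_rot: [0.991, -0.131, 0.0, 0.0]
ft_force: [-1.0, -0.1, 0.3]
width: 0.0524
grip_force: 0.0
```

```bash
python3 - <<'E'
from h import *
s=r.read_state();print(s["time"],s["ee_pos"],s["ft_force"])
t=save("top","top5");sc=save("scene","sc5")
for cam in ["top","scene"]:
  for l in ["marker","knob"]:
    for d in r.spot_point(l,cam)[:2]: p=W(cam,d["at"]);print(l,cam,round(d["conf"],2),p.round(4),np.round(pix(cam,p)))
a=cv2.resize(sc[170:290,260:380],(480,480),interpolation=2);b=cv2.resize(t[120:220,285:365],(320,400),interpolation=2)
cv2.imwrite("pics/c5.png",np.hstack([a,cv2.copyMakeBorder(b,0,80,0,0,0)])[:,:,::-1])
E
```

```text
22.95 [ 0.50428798 -0.27037172  0.25676925] [-1.03016284 -0.08744784  0.27888604]
marker top 0.58 [ 0.6514 -0.0443  0.0891] [335. 146.]
knob top 0.58 [ 0.6108 -0.06    0.1072] [341. 158.]
knob top 0.18 [ 0.2971 -0.401   0.0042] [444. 262.]
marker scene 0.58 [ 0.6601 -0.0399  0.0905] [334. 244.]
marker scene 0.43 [ 0.6758 -0.0493  0.0628] [336. 254.]
knob scene 0.57 [ 0.6072 -0.059   0.109 ] [315. 233.]
```

View pics/c5.png

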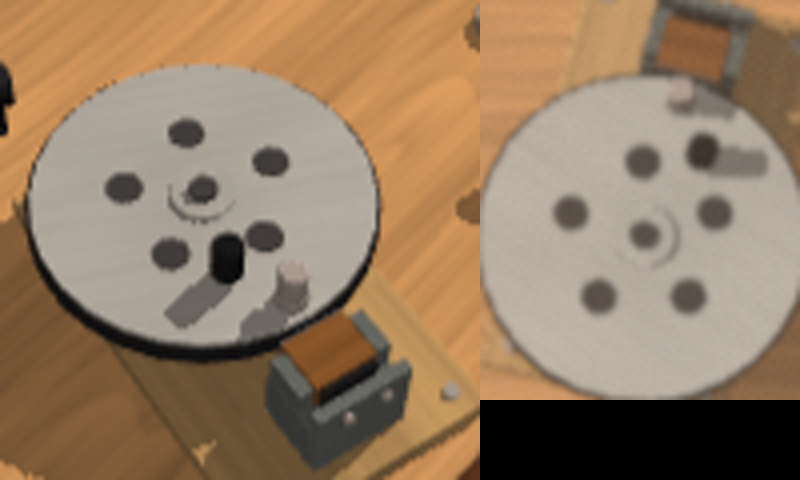

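The crops show the marker upright beside the middle of the shoe, at (292,287) in the scene crop, and the knob where I parked it. The robot is clear, so I hand in.

```bash
python3 -c "
from bench import r
print(r.close_job())"
```

```text
the job is handed in; nothing more can be done
None
```

The wheel is parked in the rub, where the drag rose from about 2 N to about 6.8 N. The marker plug stands upright on the face beside the middle of the shoe, about 108 mm from the axis, and the job was handed in at about 23 s.

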